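# Scrap nut through the spring flap

### The arm

A 7-joint arm with a two-finger parallel gripper is mounted at the origin on a cart in front of the work surface, level with it; the furniture and walls round the work are solid. World frame = base frame: x ahead of the robot, y to its left, z up, the work surface at z = 0. Lengths are in m, angles in degrees, forces in N, time in s.
With the tool pointing down it reaches from about 0.4 to 0.925 m from the base axis. Payload 5.6 kg.
Tool frame: the origin (TCP) lies where the fingers leave the gripper's body, on its centre line; the fingertips stand 73 mm ahead of it and the grasp point (between the pads) lies 54 mm ahead of it; z points along the fingers, y is the line along which they close (so a half turn about z gives the same grasp; the last joint's range is limited). The gripper opens to 85 mm and grips with 20 to 120 N. Pads are 22 mm wide; open, the fingers measure 114 mm over their backs; the gripper's body (76 mm by 85 mm) begins 54 mm behind the grasp point. The pads swing forward as they close: fully open they stand 13 mm farther back than shut.
Start: joints at [-78.896, 26.786, -0.665, 91.828, 0.344, 61.387, -3.226], TCP at [0.153, 0.632, 0.304] pointing down, gripper open.
Joint ranges: [-144.91, 144.91], [-17.63, 115.5], [-89.93, 88.59], [15.96, 139.68], [-74.01, 254.01], [8.47, 105.57], [-167.45, 167.45]. Speed limits (degrees/s): [147.25, 147.25, 180, 180, 180, 180, 180].

### API

Orientations are given as [roll, pitch, yaw] about the fixed x, y, z axes, in that order (R = Rz(yaw) Ry(pitch) Rx(roll)).
In Python, from rig import robot gives the robot as it stands.
- The arm moves only by the tool move_arm, never from a script. Its argument "steps" is a list of rows, each a list of 7 numbers: the gripper's target within -1 to 1 (shut at 1, half-way at 0, fully open at -1), then the shift along the tool's x, y, z in m, then the turn, a rotation vector about the tool's x, y, z in degrees. In form: [[gripper, dx, dy, dz, ax, ay, az], ...]. A call has 1 to 8 rows; each row shifts and turns the commanded pose from where the row before left it, along the tool's axes as they then stand; what a row does not reach is not made up. A row lasts 1/10 s, in which the tool goes at most 50 mm and 8.59 degrees, less where a joint would pass 70% of its speed; a pose out of reach is approached as far as the arm can. A call with a gripper value outside its range is refused whole. The fingers move at their own pace and stop on an object; "grip_force" is the grip in N (left out, the last holds). Time passes only in rows, so rows that do not move let the fingers close. It gives the time, the measured TCP pose, the force, the opening and the grip force at its end, in the units of the state.
- robot.get_state(): the state, without advancing time (a new reading comes with each control period).
- robot.read_camera(name): name is "scene" or "side" or "wrist"; returns (picture, depth): 384x512x3 uint8, blue, green, red; 384x512 float32, m along the optical axis (not along the pixel's ray), 0 where there is no reading.
- robot.get_calibration(name): a dict with "fx", "fy", "cx", "cy" (pixels), "world_from_camera" (4x4, takes a point from camera to world coordinates). Camera axes: x right, y down, z forward; pixel columns grow to the right and rows downward; lengths in m; the calibration is good to about 2 mm. A picture is of the moment at which its call begins: read the wrist's pose just before it. get_calibration takes no time and is no camera call; for the wrist camera it gives the pose at the moment of the call.
- robot.sign_off(): hands the job in; it is judged then, once.
The state is a dict: "clock": time; "joint_positions": joint angles; "joint_vel": joint speeds; "effort": joint torques, N m; "tool_pos": TCP position; "orientation": TCP orientation; "wrist_force": force on the tool from outside, world axes, zero at the start; "torque": the same for the moment, N m; "grip_width": opening from 0.0 (shut) to 1.0 (fully open); "grasp_force": force on a finger pad.
Only numpy, scipy, OpenCV 4.12 (cv2) and the standard library are available. Lean on these libraries where they do the work, as an engineer would, in place of code of your own. Each camera call takes 0.05 s, during which the arm holds its last target. There are 200 camera calls.

### The job

Push the self-closing flap of the scrap chute open with one finger, and while that finger holds it open push the rusty hex nut along the deck with the other finger, past the flap and over the edge, so that it drops into the bin behind; then let the flap swing shut. Do not shove the flap open with the nut, do not pick the nut up, and leave the tools and parts standing round the chute where they are.

Things in the scene. Friction and masses are not known exactly. Their poses are not given: they have to be found in the camera images.
- chute: Grey sheet-metal scrap chute fixed to the table, open-topped, 100 mm wide, x -150 to +107 mm: first a deck, then a bin. Origin: at table height under the middle of the shut flap. x points from deck to bin (pushing direction), y to the hinge side, z up. Side walls 4 mm thick (inner faces y = +-46 mm), 3 mm front lip (inner face x = -147 mm), tops all at z = 73 mm.
- finger_side (a point): Point on the edge of the deck on the hinge side, where a finger can push the flap (chute x -1, y +20, z 45 mm; axes as the chute's). The deck is flat, 92 mm wide between the walls, top at z = 45 mm, and ends at x = -1 mm in a drop along its whole width. A nut whose centre is pushed past the edge tips over it and falls into the bin.
- bin_floor (a point): Middle of the bin's floor, 4 mm above the table, 41 mm below the deck (axes as the chute's). Inside, the bin measures 104 mm along x and 92 mm along y.
- flap (a joint): Angle of the flap, rad: 0 shut (across the deck's end, chute x = 0), growing as it swings about its upright hinge (chute x 0, y +48 mm) away from the deck, over the bin; stop at 1.6. A weak spring shuts it within 1 s (1 to 4 N at the finger). A finger pushed in +x at chute y = +20 mm opens it past 1.2 rad once 50 mm beyond the edge and holds it until about 80 mm beyond.
- flap_edge (a point): Middle of the flap's free edge, 92 mm from the hinge, 20 mm above the deck. The flap is an aluminium plate 3 mm thick with a dark top edge, 49 to 84 mm above the table; shut, it bars the whole deck. The point's axes turn with the flap.
- nut_centre (a point): Centre (half-way up) of the rusty hex nut lying flat on the deck on the side away from the hinge (y -16 to -28 mm), 62 to 100 mm before the flap: 35 mm across corners, 30 mm across flats, 16 mm high, 0.07 kg, so it lies at z = 53 mm and its top at 61 mm. Turned at random.
- tape_measure: Bystander beside the chute: yellow tape measure standing on edge, 33x88x64 mm; origin under its middle, on the table. Not to be moved.
- pipe_elbow: Bystander beside the chute: brass pipe elbow, 59x59x35 mm; origin under its middle, on the table. Not to be moved.
- wood_wedge: Bystander beside the chute: wooden wedge lying down, 34x120x28 mm; origin under its middle, on the table. Not to be moved.
- marker_pen: Bystander beside the chute: dark marker pen lying down, 16x133x14 mm; origin under its middle, on the table. Not to be moved.
- hex_bolt_m16: Bystander beside the chute: large bolt standing on its head, 28x25x72 mm; origin under its middle, on the table. Not to be moved.
- nut: The same nut; origin in the middle of its underside.

How it is judged:
By the outcome, as a careful person would: the job done as asked, in the order asked, and still so for the second after the job is handed in, with the robot touching nothing.
It also fails if it takes over 42 s, if anything falls off the work surface, if the arm or the gripper's body presses on something with over 40 N, if the wrist force passes 120 N, or if a joint passes its speed limit or range.

## Working session

There is one attempt and no reset: what is moved stays moved. The work goes in short steps, Python scripts to look and compute and a tool call to move; the robot and the scene stay as the last step left them, time stands still between calls to the robot, and variables do not carry over. Pictures are saved under pics/ and viewed, at most 10 in all, crops included, and the job is handed in when it is done.

Besides the shell and the picture viewer there is one more tool, called after "Call:" by a JSON object that holds its "name" and its "arguments", one argument or row to a line. move_arm: Moves the arm, as the interface text tells. Its arguments: {"type":"object","properties":{"steps":{"type":"array"},"grip_force":{"type":"number"}},"required":["steps"]}

```bash
mkdir -p pics; ls
python3 - <<'E'
from rig import robot
import cv2,numpy as np
s=robot.get_state();print(s)
ims=[]
for n in ["scene","wrist"]:
    p,d=robot.read_camera(n);c=robot.get_calibration(n)
    cv2.imwrite(f"pics/{n}0.png",p);np.savez(f"{n}0.npz",d=d,p=p,T=c["world_from_camera"],k=[c["fx"],c["fy"],c["cx"],c["cy"]])
    print(n,np.round(c["world_from_camera"],3),c["fx"])
E
```

```text
pics
{'clock': 0.0, 'joint_positions': array([-78.89638135,  26.83524492,  -0.66430312,  91.88132811,
         0.34523873,  61.38777462,  -3.22575914]), 'joint_vel': array([ 0.07217523,  0.05277079,  0.05330953,  0.02919019, -0.0574409 ,
        0.01107882,  0.02062093]), 'effort': array([-3.07474374e-04, -5.32391131e+01,  2.10090954e-02, -2.51303709e+01,
        1.13437569e-02,  7.68489554e-03,  6.35416711e-06]), 'tool_pos': array([0.15244813, 0.63142059, 0.30294384]), 'orientation': array([-1.79897959e+02,  8.65908603e-03,  1.66429266e+02]), 'wrist_force': array([-0.1108242 ,  0.19177099,  0.09078258]), 'torque': array([ 0.02791846,  0.04451315, -0.02917033]), 'grasp_force': 0.0, 'grip_width': 1.0009458289170008}
scene [[ 0.797 -0.349  0.492  0.083]
 [-0.603 -0.446  0.661 -0.522]
 [-0.011 -0.824 -0.566  0.548]
 [ 0.     0.     0.     1.   ]] 426.8638777624403
wrist [[ 0.236  0.921  0.31   0.072]
 [ 0.972 -0.224 -0.076  0.65 ]
 [-0.001  0.319 -0.948  0.373]
 [ 0.     0.     0.     1.   ]] 312.24031205855607
```

View pics/scene0.png

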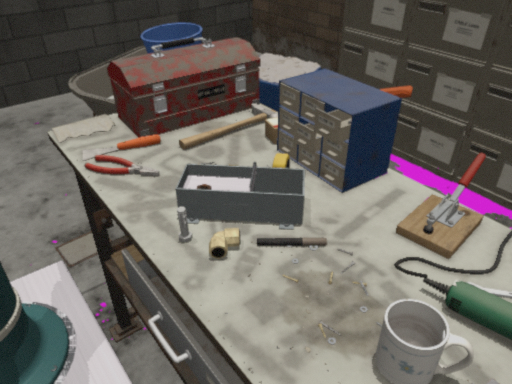

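View pics/wrist0.png

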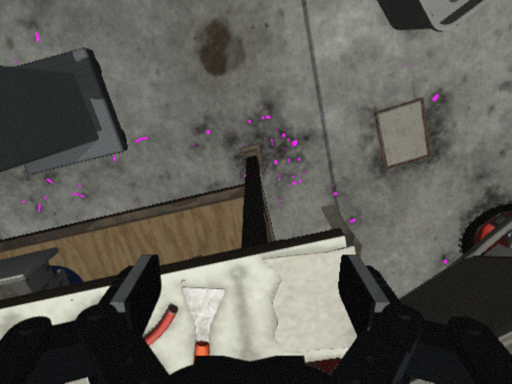

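```bash
cat > h.py <<'E'
import numpy as np,cv2
def load(f):
    z=np.load(f);return z["p"],z["d"],z["T"],z["k"]
def pts(f,uv):
    p,d,T,k=load(f);o=[]
    for u,v in uv:
        a=d[int(round(v)),int(round(u))];o.append((T@[(u-k[2])*a/k[0],(v-k[3])*a/k[1],a,1])[:3])
    return np.array(o)
def onz(f,uv,z):
    p,d,T,k=load(f);o=[]
    for u,v in uv:
        r=T[:3,:3]@[(u-k[2])/k[0],(v-k[3])/k[1],1];o.append(T[:3,3]+r*(z-T[2,3])/r[2])
    return np.array(o)
E
python3 - <<'E'
from h import *
p,d,T,k=load("scene0.npz")
cv2.imwrite("pics/crop1.png",cv2.resize(p[145:265,160:320],None,fx=5,fy=5,interpolation=cv2.INTER_CUBIC))
print(np.round(pts("scene0.npz",[(181,190),(303,190),(240,200),(205,187),(215,183)]),3))
E
```

```text
[[ 0.391  0.126  0.072]
 [ 0.579 -0.026  0.075]
 [ 0.477  0.046  0.055]
 [ 0.446  0.126  0.057]
 [ 0.48   0.141  0.045]]
```

View pics/crop1.png

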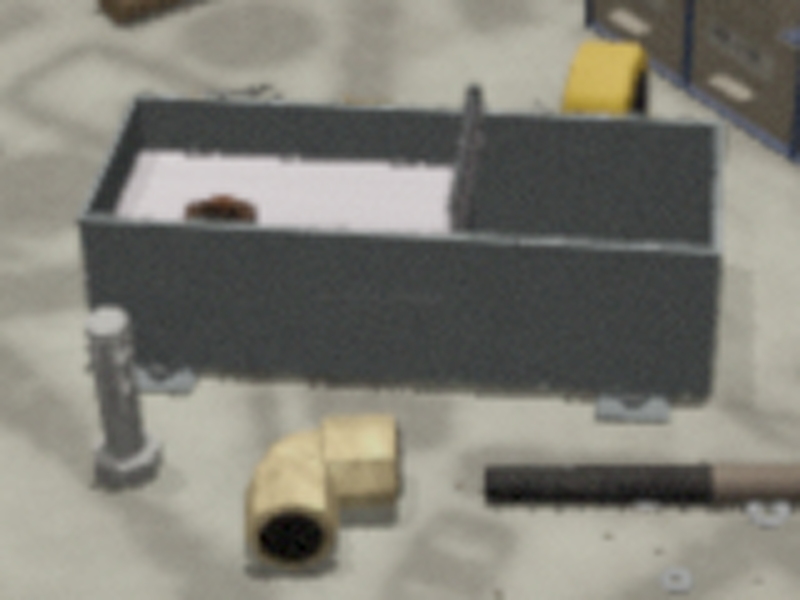

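Run:
```python
from h import *
q=onz("scene0.npz",[(176.4,188.8),(303.8,195),(187.6,164.8),(304,170.2)],0.073)[:,:2]
m=np.array([[-150,-50],[107,-50],[-150,50],[107,50]])/1000.
A=m-m.mean(0);B=q-q.mean(0)
th=np.arctan2((A[:,0]*B[:,1]-A[:,1]*B[:,0]).sum(),(A*B).sum())
R=np.array([[np.cos(th),-np.sin(th)],[np.sin(th),np.cos(th)]]);t=q.mean(0)-R@m.mean(0)
print(q,np.degrees(th),t);print("model-res",(q-t)@R-m)
tow=lambda x:R@x+t; 
# far-side rim as seen; flap top & nut in chute coords
f=lambda uv,z:(((onz("scene0.npz",uv,z)[:,:2]-t)@R)*1000).round(1)
print("flap",f([(160+474/5,145+88/5)],.084),"nut top far edge",f([(160+222/5,145+197/5)],.061),"nut L/R",f([(160+187/5,145+212/5),(160+256/5,145+212/5)],.058))
```

```text
[[ 0.38510543  0.1339239 ]
 [ 0.5700162  -0.03805569]
 [ 0.44993912  0.2014989 ]
 [ 0.6331232   0.02920676]] -43.136315109284745 [0.52523516 0.06694314]
model-res [[ 0.00194607  0.00306601]
 [-0.00253045  0.00399773]
 [ 0.00305361 -0.00329339]
 [-0.00246923 -0.00377034]]
flap [[-0.5 50.1]] nut top far edge [[-99.8  -8.4]] nut L/R [[-113.2  -16.3]
 [ -84.7  -13.8]]
```

Run:
```python
from h import *
p,d,T,k=load("scene0.npz")
v,u=np.mgrid[0:384,0:512];a=d
P=np.stack([(u-k[2])*a/k[0],(v-k[3])*a/k[1],a],-1).reshape(-1,3)[a.ravel()>0]@T[:3,:3].T+T[:3,3]
th=np.radians(-43.14);t=np.array([.5252,.0669]);R=np.array([[np.cos(th),-np.sin(th)],[np.sin(th),np.cos(th)]])
c=(P[:,:2]-t)@R
m=(P[:,2]>.1)&(abs(c)<.35).all(1)
H,_,_=np.histogram2d(c[m,0],c[m,1],bins=[np.arange(-.35,.36,.05)]*2)
print("rows x, cols y from -350 step 50");print(H.astype(int))
mm=(P[:,2]>.04)&(P[:,2]<.14)
s=m&(abs(c[:,1])<.3)
hi=np.array([c[s][i] for i in np.argsort(np.hypot(*c[s].T))[:5]]);print(hi,P[m,2].max())
# points inside chute
for lo,up,n in((.0555,.064,"nut"),(.077,.09,"flap")):
    q=(P[:,2]>lo)&(P[:,2]<up)&(c[:,0]>-.14)&(c[:,0]<.1)&(abs(c[:,1])<.043);print(n,q.sum(),(c[q].min(0)*1000).round(),(c[q].max(0)*1000).round(),(c[q].mean(0)*1000).round())
```

```text
rows x, cols y from -350 step 50
[[  1   0   0   0   0   0   0   0   0   0   0   0 277 479]
 [  0   0   0   0   0   0   0   0   0   0   0   0   0 445]
 [  0   0   0   0   0   0   0   0   0   0   0   0   0   0]
 [  0   0   0   0   0   0   0   0   0   0   0   0   0   0]
 [  0   0   0   0   0   0   0   0   0   0   0   0   0   0]
 [  0   0   0   0   0   0   0   0   0   0   0   0   0   0]
 [  0   0   0   0   0   0   0   0   0   0   0   0   0   0]
 [  0   0   0   0   0   0   0   0   0   0   0  83 119   0]
 [  0   0   0   0   0   0   0   0   0   0 300 662 121   3]
 [  0   0   0   0   0   0   0   0 248 398 498 204 152  84]
 [  0   0   0   0   0   0   0   0 770 371 312 172 151  61]
 [  0   0   0   0   0   0   0   0 506 568 210 170  48   0]
 [  0   0   0   0   0   0   0   0   0 626 350  31   0   0]
 [  0   0   0   0   0   0   0   0   0   0  90   0   0   0]]
[[0.13107647 0.08597944]
 [0.13296629 0.08336036]
 [0.13332371 0.08323985]
 [0.13501984 0.08064316]
 [0.13129977 0.08666092]] 0.19355675400182576
nut 70 [-114.  -25.] [ 1. 42.] [-83. -12.]
flap 51 [ -3. -41.] [ 1. 42.] [-1. -5.]
```

```bash
cat >> h.py <<'E'
def rows(p,yaw,p1,yaw1,n,grip=-1):
    "straight line and turn, split in n equal rows, in tool axes (tool pointing down)"
    p,p1=np.array(p,float),np.array(p1,float);s=(p1-p)/n;w=(yaw1-yaw)/n
    for i in range(n):
        a=np.radians(yaw+i*w)
        print([grip]+[round(float(x),4) for x in (s@[np.cos(a),np.sin(a),0],s@[np.sin(a),-np.cos(a),0],-s[2],0,0,-w)],end=",\n")
E
python3 - <<'E'
from h import *
th=np.radians(-43.14);R=np.array([[np.cos(th),-np.sin(th)],[np.sin(th),np.cos(th)]])
w=R@[-.05,-.002]+[.5252,.0669];print(w)
rows([.1524,.6314,.3029],166.43,[*w,.30],70.5,16)
E
```

```text
[0.48734818 0.0996298 ]
[-1, -0.0281, -0.0274, 0.0002, 0.0, 0.0, 5.9956],
[-1, -0.0309, -0.0243, 0.0002, 0.0, 0.0, 5.9956],
[-1, -0.0332, -0.021, 0.0002, 0.0, 0.0, 5.9956],
[-1, -0.0352, -0.0174, 0.0002, 0.0, 0.0, 5.9956],
[-1, -0.0369, -0.0136, 0.0002, 0.0, 0.0, 5.9956],
[-1, -0.0381, -0.0097, 0.0002, 0.0, 0.0, 5.9956],
[-1, -0.0389, -0.0056, 0.0002, 0.0, 0.0, 5.9956],
[-1, -0.0392, -0.0015, 0.0002, 0.0, 0.0, 5.9956],
[-1, -0.0392, 0.0026, 0.0002, 0.0, 0.0, 5.9956],
[-1, -0.0387, 0.0066, 0.0002, 0.0, 0.0, 5.9956],
[-1, -0.0378, 0.0107, 0.0002, 0.0, 0.0, 5.9956],
[-1, -0.0365, 0.0145, 0.0002, 0.0, 0.0, 5.9956],
[-1, -0.0348, 0.0183, 0.0002, 0.0, 0.0, 5.9956],
[-1, -0.0327, 0.0218, 0.0002, 0.0, 0.0, 5.9956],
[-1, -0.0302, 0.0251, 0.0002, 0.0, 0.0, 5.9956],
[-1, -0.0274, 0.0281, 0.0002, 0.0, 0.0, 5.9956],
```

Call:
{"name": "move_arm", "arguments": {
  "steps": [
    [-1, -0.028, -0.027, 0, 0, 0, 6],
    [-1, -0.031, -0.024, 0, 0, 0, 6],
    [-1, -0.033, -0.021, 0, 0, 0, 6],
    [-1, -0.035, -0.017, 0, 0, 0, 6],
    [-1, -0.037, -0.014, 0, 0, 0, 6],
    [-1, -0.038, -0.01, 0, 0, 0, 6],
    [-1, -0.039, -0.006, 0, 0, 0, 6],
    [-1, -0.039, -0.002, 0, 0, 0, 6]
  ]
}}

```text
clock: 0.9
tool_pos: [0.3193, 0.3644, 0.3037]
orientation: [-180.0, 0.0, 118.2]
wrist_force: [0.1, 0.7, -0.3]
grip_width: 1.002
grasp_force: 0.0
```

Call:
{"name": "move_arm", "arguments": {
  "steps": [
    [-1, -0.039, 0.003, 0, 0, 0, 6],
    [-1, -0.039, 0.007, 0, 0, 0, 6],
    [-1, -0.038, 0.011, 0, 0, 0, 6],
    [-1, -0.037, 0.015, 0, 0, 0, 6],
    [-1, -0.035, 0.018, 0, 0, 0, 6],
    [-1, -0.033, 0.022, 0, 0, 0, 6],
    [-1, -0.03, 0.025, 0, 0, 0, 6],
    [-1, -0.027, 0.028, 0, 0, 0, 6]
  ]
}}

```text
clock: 1.7
tool_pos: [0.4879, 0.0984, 0.3038]
orientation: [-180.0, -0.0, 70.2]
wrist_force: [0.5, 0.6, 0.9]
grip_width: 1.0
grasp_force: 0.0
```

Call:
{"name": "move_arm", "arguments": {
  "steps": [
    [-1, 0, 0, 0, 0, 0, 0],
    [-1, 0, 0, 0, 0, 0, 0],
    [-1, 0, 0, 0, 0, 0, 0]
  ]
}}

```text
clock: 2.0
tool_pos: [0.4869, 0.1008, 0.3036]
orientation: [-179.9, 0.0, 70.5]
wrist_force: [-0.5, -0.2, -0.7]
grip_width: 0.996
grasp_force: 0.0
```

```bash
cat >> h.py <<'E'
def snap(n,tag):
    from rig import robot
    c=robot.get_calibration(n);p,d=robot.read_camera(n)
    cv2.imwrite(f"pics/{tag}.png",p);np.savez(f"{tag}.npz",d=d,p=p,T=c["world_from_camera"],k=[c["fx"],c["fy"],c["cx"],c["cy"]])
E
python3 - <<'E'
from h import *
from rig import robot
s=robot.get_state();print(s["clock"],s["tool_pos"],s["orientation"],s["wrist_force"],s["joint_positions"])
snap("wrist","w1")
p=cv2.imread("pics/w1.png");cv2.imwrite("pics/w1b.png",cv2.resize(p,(800,600),interpolation=cv2.INTER_CUBIC))
E
```

```text
2.0 [0.48688102 0.10084375 0.3035751 ] [-1.79944198e+02  4.06162648e-03  7.05487794e+01] [-0.54092204 -0.19598325 -0.72146983] [-43.71015325  12.55990429  32.52248018 114.56177923  -8.22388845
  55.1274424  -26.53502898]
```

View pics/w1b.png

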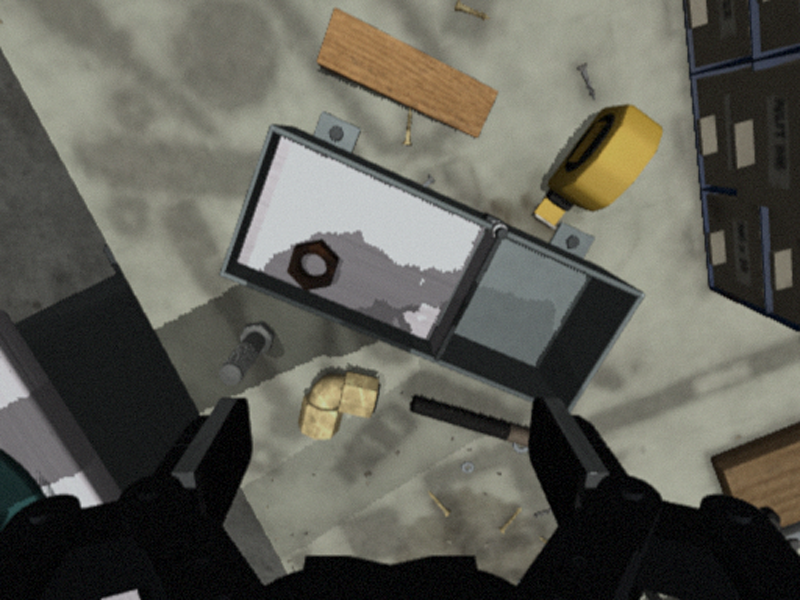

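Run:
```python
from h import *
s=800/512
f=lambda uv,z:onz("w1.npz",np.array(uv)/s,z)[:,:2]
q=f([(274,126),(222,272),(642,295),(571,409)],.073)
m=np.array([[-150,50],[-150,-50],[107,50],[107,-50]])/1000.
print("size",[np.linalg.norm(q[i]-q[j]).round(4) for i,j in((0,1),(0,2),(1,3),(2,3))])
A=m-m.mean(0);B=q-q.mean(0)
th=np.arctan2((A[:,0]*B[:,1]-A[:,1]*B[:,0]).sum(),(A*B).sum())
R=np.array([[np.cos(th),-np.sin(th)],[np.sin(th),np.cos(th)]]);t=q.mean(0)-R@m.mean(0)
print(np.degrees(th),t);print("res mm",(((q-t)@R-m)*1000).round(1))
g=lambda w:((w-t)@R*1000).round(1)
print("hinge,tip",g(f([(499,230),(438,356)],.084)),"nut top L,R,mid",g(f([(288,262),(339,264),(313,262),(320,241),(305,288)],.061)))
np.savez("ch.npz",th=th,t=t,R=R)
# finger tips in depth image
P=pts("w1.npz",[(u/s,v/s) for u,v in((240,420),(225,440),(545,420),(560,440))]);print("finger pts",P.round(3))
```

```text
size [np.float64(0.0961), np.float64(0.2521), np.float64(0.2541), np.float64(0.0913)]
-43.08355405692247 [0.52726262 0.07138913]
res mm [[ 2.7 -2.1]
 [ 1.2  1.9]
 [-2.2 -4.3]
 [-1.7  4.5]]
hinge,tip [[ -2.6  47.1]
 [ -0.7 -41.9]] nut top L,R,mid [[-113.6  -28.9]
 [ -82.4  -16.7]
 [ -98.6  -22.3]
 [ -99.3   -7.4]
 [ -97.1  -41.2]]
finger pts [[0.448 0.12  0.252]
 [0.449 0.123 0.266]
 [0.529 0.094 0.256]
 [0.53  0.095 0.268]]
```

Run:
```python
from h import *
z=np.load("ch.npz");R=z["R"];t=np.array([.5267,.0702])
w=R@[-.086,-.004]+t;print(w)
rows([.4872,.1004,.3036],70.5,[*w,.16],71.9,5)
```

```text
[0.46115692 0.12602208]
[-1, 0.0031, -0.0066, 0.0287, 0.0, 0.0, -0.28],
[-1, 0.0031, -0.0066, 0.0287, 0.0, 0.0, -0.28],
[-1, 0.0032, -0.0066, 0.0287, 0.0, 0.0, -0.28],
[-1, 0.0032, -0.0066, 0.0287, 0.0, 0.0, -0.28],
[-1, 0.0032, -0.0066, 0.0287, 0.0, 0.0, -0.28],
```

Call:
{"name": "move_arm", "arguments": {
  "steps": [
    [-1, 0.003, -0.0066, 0.029, 0, 0, -0.28],
    [-1, 0.003, -0.0066, 0.029, 0, 0, -0.28],
    [-1, 0.003, -0.0066, 0.029, 0, 0, -0.28],
    [-1, 0.003, -0.0066, 0.029, 0, 0, -0.28],
    [-1, 0.004, -0.0066, 0.028, 0, 0, -0.28],
    [-1, 0, 0, 0, 0, 0, 0],
    [-1, 0, 0, 0, 0, 0, 0],
    [-1, 0, 0, 0, 0, 0, 0]
  ]
}}

```text
clock: 2.85
tool_pos: [0.4626, 0.1261, 0.1613]
orientation: [179.9, -0.1, 71.8]
wrist_force: [0.2, 0.1, 0.3]
grip_width: 1.001
grasp_force: 0.0
```

Run:
```python
from h import *
from rig import robot
for i in range(2):
  s=robot.get_state();print(s["clock"],s["tool_pos"],s["orientation"],s["wrist_force"])
snap("wrist","w2");snap("scene","s2")
p=cv2.imread("pics/w2.png");cv2.imwrite("pics/w2b.png",cv2.resize(p,(800,600),interpolation=cv2.INTER_CUBIC))
```

```text
2.85 [0.46255327 0.12606526 0.16129055] [ 1.79882220e+02 -9.99786925e-02  7.18483189e+01] [0.19701058 0.08237279 0.25700901]
2.85 [0.46255327 0.12606526 0.16129055] [ 1.79882220e+02 -9.99786925e-02  7.18483189e+01] [0.19701058 0.08237279 0.25700901]
```

View pics/w2b.png

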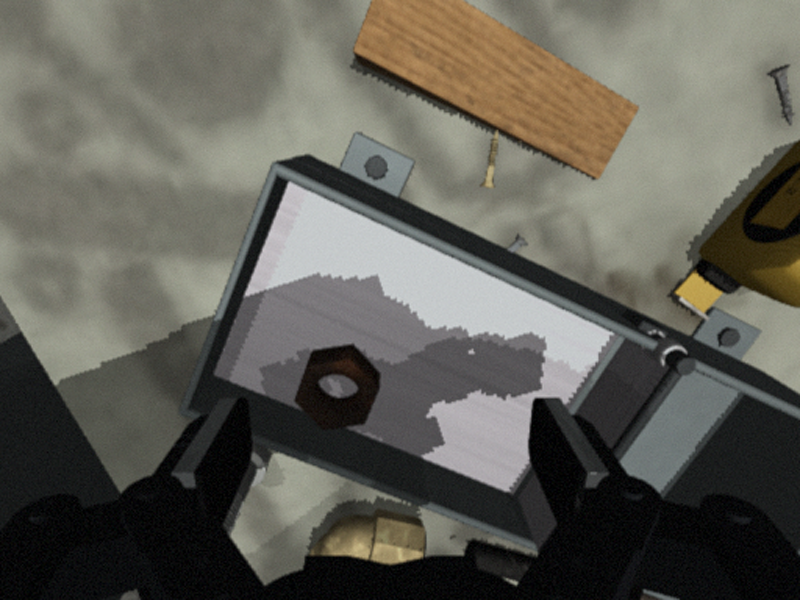

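Run:
```python
from h import *
s=800/512
f=lambda uv,z:onz("w2.npz",np.array(uv)/s,z)[:,:2]
th=np.radians(-43.1);R=np.array([[np.cos(th),-np.sin(th)],[np.sin(th),np.cos(th)]]);t=np.array([.5267,.0702])
g=lambda w:((w-t)@R*1000).round(1)
print("front corners (-150,+-50)",g(f([(275,166),(183,412)],.073)))
print("hinge (0,48)",g(f([(672,355)],.084)))
print("deck edge corners (-1,+-46)",g(f([(618,338),(515,494)],.045)),"deck front (-147,..)",g(f([(288,182),(216,375)],.045)))
print("far rim line y~48",g(f([(500,272),(400,224)],.073)))
print("nut",g(f([(300,358),(348,345),(380,378),(339,380)],.061)))
print("nut bottom-low", g(f([(333,428),(367,424)],.045)))
print("fingers",g(np.array(pts("w2.npz",np.array([(240,410),(545,410),(245,403),(540,403)])/s))[:,:2]),pts("w2.npz",np.array([(240,410),(545,410),(245,403),(540,403)])/s)[:,2])
```

```text
front corners (-150,+-50) [[-149.    48.4]
 [-148.9  -48.3]]
hinge (0,48) [[-6.4 48.5]]
deck edge corners (-1,+-46) [[ -1.2  39.7]
 [ -1.2 -46.5]] deck front (-147,..) [[-147.7   41.1]
 [-146.6  -46.2]]
far rim line y~48 [[ -68.3   47.9]
 [-105.7   48.4]]
nut [[-117.5  -15.8]
 [-102.9   -3.1]
 [ -86.1  -10.7]
 [-100.2  -18.2]]
nut bottom-low [[-91.6 -49.3]
 [-78.8 -41.2]]
fingers [[-127.7  -13.7]
 [ -51.2   24.4]
 [-127.4  -14.2]
 [ -51.    24. ]] [0.10931531 0.11360218 0.1045494  0.10911108]
```

Call:
{"name": "move_arm", "arguments": {
  "steps": [
    [-1, 0.0004, -0.0009, 0.01, 0, 0, 0],
    [-1, 0, 0, 0.01, 0, 0, 0],
    [-1, 0, 0, 0.01, 0, 0, 0],
    [-1, 0, 0, 0.01, 0, 0, 0],
    [-1, 0, 0, 0.006, 0, 0, 0],
    [-1, 0, 0, 0.006, 0, 0, 0],
    [-1, 0, 0, 0, 0, 0, 0],
    [-1, 0, 0, 0, 0, 0, 0]
  ]
}}

```text
clock: 3.75
tool_pos: [0.4609, 0.1263, 0.1078]
orientation: [180.0, 0.0, 71.8]
wrist_force: [0.2, 0.2, 0.2]
grip_width: 0.997
grasp_force: 0.0
```

Run:
```python
from h import *
snap("wrist","w3");snap("scene","s3")
a=cv2.imread("pics/w3.png")[150:384];b=cv2.imread("pics/s3.png")[130:250,150:330]
b=cv2.resize(b,(351,234),interpolation=cv2.INTER_CUBIC);c=np.hstack([cv2.resize(a,(449,205)),b[:205]])
cv2.imwrite("pics/c3.png",c)
```

```text
(no output)
```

View pics/c3.png

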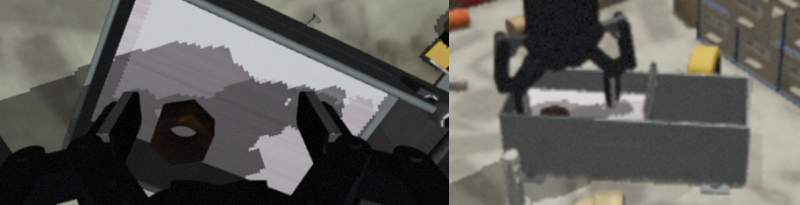

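Call:
{"name": "move_arm", "arguments": {
  "steps": [
    [-1, -0.0021, 0.0045, 0, 0, 0, 0],
    [-1, -0.0021, 0.0045, 0, 0, 0, 0],
    [-1, -0.0021, 0.0045, 0, 0, 0, 0],
    [-1, -0.0021, 0.0045, 0, 0, 0, 0],
    [-1, -0.0021, 0.0045, 0, 0, 0, 0],
    [-1, -0.0021, 0.0045, 0, 0, 0, 0],
    [-1, -0.0021, 0.0045, 0, 0, 0, 0],
    [-1, -0.0021, 0.0045, 0, 0, 0, 0]
  ]
}}

```text
clock: 4.65
tool_pos: [0.4899, 0.0995, 0.1079]
orientation: [-180.0, -0.0, 71.9]
wrist_force: [-2.3, 2.5, -0.3]
grip_width: 0.998
grasp_force: 1.2
```

Call:
{"name": "move_arm", "arguments": {
  "steps": [
    [-1, -0.0021, 0.0045, 0, 0, 0, 0],
    [-1, -0.0021, 0.0045, 0, 0, 0, 0],
    [-1, -0.0021, 0.0045, 0, 0, 0, 0],
    [-1, -0.0021, 0.0045, 0, 0, 0, 0],
    [-1, -0.0021, 0.0045, 0, 0, 0, 0],
    [-1, 0, 0, 0, 0, 0, 0]
  ]
}}

```text
clock: 5.25
tool_pos: [0.5083, 0.081, 0.1078]
orientation: [180.0, 0.0, 71.7]
wrist_force: [-2.0, -1.2, -0.7]
grip_width: 1.002
grasp_force: 1.3
```

Run:
```python
from h import *
from rig import robot
s=robot.get_state();t=np.array([.5267,.0702]);th=np.radians(-43.1);R=np.array([[np.cos(th),-np.sin(th)],[np.sin(th),np.cos(th)]])
print((s["tool_pos"][:2]-t)@R*1000,s["wrist_force"])
snap("wrist","w4");snap("scene","s4")
a=cv2.imread("pics/w4.png")[130:384];b=cv2.imread("pics/s4.png")[130:250,150:330]
c=np.hstack([cv2.resize(a,(449,222)),cv2.resize(b,(351,234),interpolation=cv2.INTER_CUBIC)[:222]])
cv2.imwrite("pics/c4.png",c)
```

```text
[-20.8279911   -4.70820046] [-2.0102219  -1.21573379 -0.72106517]
```

View pics/c4.png

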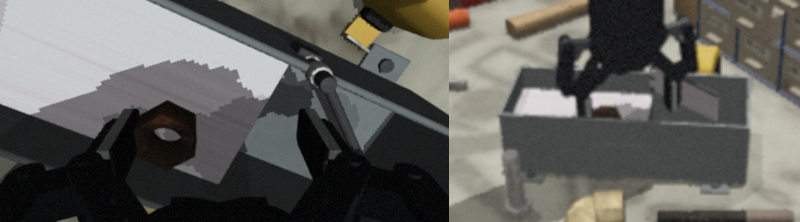

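The flap is held partly open by the front finger, and the nut lies flat against the rear pad well behind it, so I continue the push.

Call:
{"name": "move_arm", "arguments": {
  "steps": [
    [-1, -0.0021, 0.0045, 0, 0, 0, 0],
    [-1, -0.0021, 0.0045, 0, 0, 0, 0],
    [-1, -0.0021, 0.0045, 0, 0, 0, 0],
    [-1, -0.0021, 0.0045, 0, 0, 0, 0],
    [-1, -0.0021, 0.0045, 0, 0, 0, 0],
    [-1, -0.0021, 0.0045, 0, 0, 0, 0],
    [-1, 0, 0, 0, 0, 0, 0]
  ]
}}

```text
clock: 6.05
tool_pos: [0.5305, 0.0608, 0.1081]
orientation: [179.9, 0.0, 71.7]
wrist_force: [-1.3, -2.1, -0.1]
grip_width: 1.001
grasp_force: 1.0
```

Call:
{"name": "move_arm", "arguments": {
  "steps": [
    [-1, -0.0021, 0.0045, 0, 0, 0, 0],
    [-1, -0.0021, 0.0045, 0, 0, 0, 0],
    [-1, -0.0021, 0.0045, 0, 0, 0, 0],
    [-1, -0.0021, 0.0045, 0, 0, 0, 0],
    [-1, 0, 0, 0, 0, 0, 0],
    [-1, 0, 0, 0, 0, 0, 0]
  ]
}}

```text
clock: 6.65
tool_pos: [0.5446, 0.0474, 0.108]
orientation: [179.9, 0.0, 71.8]
wrist_force: [-0.9, -1.5, -0.4]
grip_width: 1.0
grasp_force: 0.8
```

Run:
```python
from h import *
from rig import robot
s=robot.get_state();t=np.array([.5267,.0702]);th=np.radians(-43.1);R=np.array([[np.cos(th),-np.sin(th)],[np.sin(th),np.cos(th)]])
print((s["tool_pos"][:2]-t)@R*1000,s["wrist_force"])
snap("wrist","w5");snap("scene","s5")
a=cv2.imread("pics/w5.png")[130:384];b=cv2.imread("pics/s5.png")[130:250,150:330]
c=np.hstack([cv2.resize(a,(449,222)),cv2.resize(b,(351,234),interpolation=cv2.INTER_CUBIC)[:222]])
cv2.imwrite("pics/c5.png",c)
```

```text
[28.65181177 -4.35025012] [-0.92670627 -1.52042767 -0.44884323]
```

View pics/c5.png

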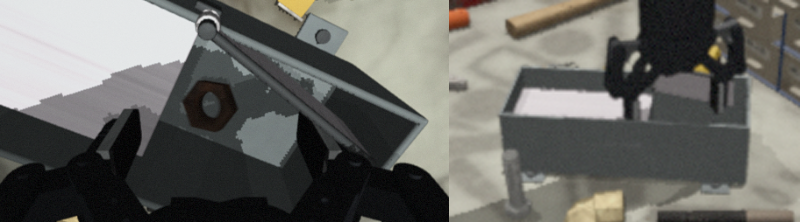

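Run:
```python
from h import *
P=pts("w5.npz",[(222,250),(256,252),(240,238),(238,266),(280,235)]);t=np.array([.5267,.0702]);th=np.radians(-43.1);R=np.array([[np.cos(th),-np.sin(th)],[np.sin(th),np.cos(th)]])
print(np.c_[(P[:,:2]-t)@R,P[:,2]].round(3))
```

```text
[[ 0.016 -0.016  0.02 ]
 [ 0.032 -0.005  0.028]
 [ 0.025 -0.012  0.004]
 [ 0.028 -0.02   0.023]
 [ 0.047 -0.     0.004]]
```

The nut lies at bin-floor height with its top near z = 20 mm. I lift straight up so the flap can swing shut.

Call:
{"name": "move_arm", "arguments": {
  "steps": [
    [-1, 0, 0, -0.01, 0, 0, 0],
    [-1, 0, 0, -0.02, 0, 0, 0],
    [-1, 0, 0, -0.025, 0, 0, 0],
    [-1, 0, 0, -0.025, 0, 0, 0],
    [-1, 0, 0, -0.025, 0, 0, 0],
    [-1, 0, 0, -0.025, 0, 0, 0],
    [-1, 0, 0, -0.025, 0, 0, 0],
    [-1, 0, 0, -0.025, 0, 0, 0]
  ]
}}

```text
clock: 7.55
tool_pos: [0.5442, 0.0488, 0.29]
orientation: [179.9, -0.1, 71.9]
wrist_force: [0.2, -0.3, -0.5]
grip_width: 1.0
grasp_force: 0.0
```

Call:
{"name": "move_arm", "arguments": {
  "steps": [
    [-1, 0, 0, 0, 0, 0, 0],
    [-1, 0, 0, 0, 0, 0, 0],
    [-1, 0, 0, 0, 0, 0, 0],
    [-1, 0, 0, 0, 0, 0, 0],
    [-1, 0, 0, 0, 0, 0, 0],
    [-1, 0, 0, 0, 0, 0, 0],
    [-1, 0, 0, 0, 0, 0, 0],
    [-1, 0, 0, 0, 0, 0, 0]
  ]
}}

```text
clock: 8.35
tool_pos: [0.544, 0.0482, 0.2877]
orientation: [-180.0, 0.0, 71.8]
wrist_force: [1.0, -1.1, -0.7]
grip_width: 1.0
grasp_force: 0.0
```

Run:
```python
from h import *
snap("wrist","w6");snap("scene","s6")
a=cv2.imread("pics/w6.png");b=cv2.imread("pics/s6.png")[120:270,150:330]
c=np.hstack([cv2.resize(a,(449,337)),cv2.resize(b,(351,292))[:292] if 0 else cv2.resize(b,(351,337))])
cv2.imwrite("pics/c6.png",c)
```

```text
(no output)
```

View pics/c6.png

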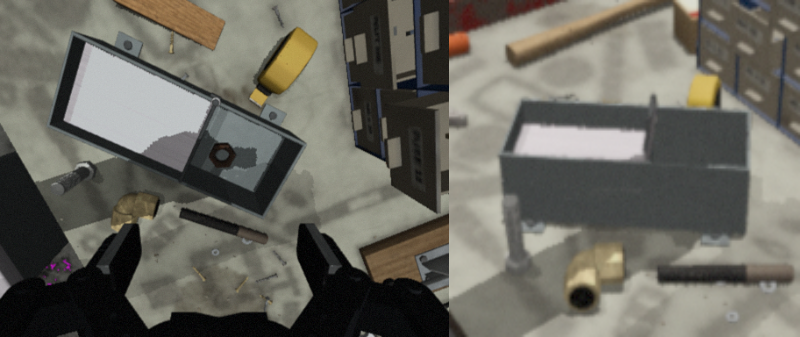

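The flap is shut across the deck's end, running from (215,100) to (183,180). The nut lies on the bin floor at (222,155), and the bystanders have not moved.

```bash
python3 -c "
from rig import robot
print(robot.sign_off())"
```

```text
the job is handed in; nothing more can be done
None
```

The rusty nut is in the bin, pushed past the flap while the other finger held it open; the flap has swung shut, the bystanders look unmoved in the last images, and the job was handed in at about 8.4 s.

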